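Vent the vacuum line with the bayonet key

ROBOT

A 7-joint arm with a two-finger parallel gripper is mounted at the origin on the work surface. World frame = base frame: x ahead of the robot, y to its left, z up, the work surface at z = 0. Lengths are in m, angles in degrees, forces in N, time in s.
With the tool pointing down it reaches from about 0.4 to 0.875 m from the base axis. Payload 6.5 kg.
Tool frame: the origin (TCP) lies on the mounting face of the last link; the fingertips stand arm.finger_overhang ahead of it and the grasp point (between the pads) lies 155 mm ahead of it (arm.finger_overhang is the distance from the TCP to the fingertips, in m); z points along the fingers, x is the direction in which the jaws open and shut, and the axes are right-handed (so a half turn about z gives the same grasp; the last joint's range is limited). The gripper opens to 85 mm and grips with 20 to 120 N. Pads are 22 mm wide; open, the fingers measure 114 mm over their backs; the gripper's body (76 mm by 85 mm) begins 54 mm behind the grasp point. The pads swing forward as they close: fully open they stand 13 mm farther back than shut.
Start: joints at [-3.793, 30.733, -0.252, 88.115, 0.149, 61.152, -4.079], TCP at [0.65, 0, 0.405] pointing down, gripper open.
Joint ranges: [-154.64, 154.64], [-21.42, 123.67], [-72.66, 72.17], [13.99, 137.28], [-74.86, 254.86], [10.95, 109.41], [-158.01, 158.01]. Speed limits (degrees/s): [136.94, 136.94, 180, 180, 180, 180, 180].

INTERFACE

Orientations are given as [roll, pitch, yaw] about the fixed x, y, z axes, in that order (R = Rz(yaw) Ry(pitch) Rx(roll)).
In Python, from workcell import status, eyes, order, arm gives the robot as it stands.
- The arm moves only by the tool move_arm, never from a script. Its argument "steps" is a list of rows, each a list of 3 entries, a list of its own where there are three numbers: the shift along the tool's x, y, z in mm, then the turn about the tool's z in rad, then the opening, from 0 (shut) to 1 (fully open). In form: [[[x, y, z], yaw, hand], ...]. A call has 1 to 20 rows; each row shifts and turns the commanded pose from where the row before left it, along the tool's axes as they then stand; what a row does not reach is not made up. A row lasts 1/12 s, in which the tool goes at most 41.7 mm and 7.16 degrees, less where a joint would pass 70% of its speed; a pose out of reach is approached as far as the arm can. A call with a gripper value outside its range is refused whole. The fingers move at their own pace and stop on an object; "force" is the grip in N (left out, the last holds). Time passes only in rows, so rows that do not move let the fingers close. It gives the time, the measured TCP pose, the force and the opening at its end, in the units of the state.
- status.get_state(): the state, without advancing time (a new reading comes with each control period).
- eyes.snapshot(name): name is "scene" or "side" or "wrist"; returns the picture (384x512x3 uint8, red, green, blue); there is no depth.
- eyes.camera_info(name): a dict with "fovy" (degrees; the focal length in pixels is half the picture's height over the tangent of half this angle, whatever the lens; pixels are square), "cx", "cy" (the principal point, pixels), "view" (4x4, takes a point from world to camera coordinates); the wrist camera has in their place "tool_from_camera" (4x4, takes a point from camera to tool coordinates, whose origin is the TCP and whose axes are the tool frame's). Camera axes: x right, y down, z forward; pixel columns grow to the right and rows downward; lengths in m; the calibration is good to about 2 mm. The wrist camera is an equidistant fisheye: a pixel r from the principal point sees the ray r / f radians off the axis. A picture is of the moment at which its call begins: read the wrist's pose just before it. camera_info takes no time and is no camera call.
- order.finish_job(): hands the job in, once; it reports no verdict.
The state is a dict: "clock": time; "q": joint angles; "qd": joint speeds; "tau": joint torques, N m; "ee_pos": TCP position; "eef_rot": TCP orientation; "ft_force": force on the tool from outside, world axes, zero at the start; "torque": the same for the moment, N m; "opening": finger opening in m.
Only numpy, scipy, OpenCV 4.12 (cv2) and the standard library are available. Lean on these libraries where they do the work, as an engineer would, in place of code of your own. Each camera call takes 0.05 s, during which the arm holds its last target.

TASK

The vent key stands snapped into its storage dock on the lab bench: grip its flat black head and pull it straight up out of the snap-in dock. Put it into the round socket on top of the white vent valve with its two side lugs in the two slots, push it down against the spring, and turn it a quarter turn clockwise (seen from above) to the stop. The vent closes as soon as the key is let go, so finish while still gripping the key and holding it pushed in and fully turned; leave the bottle, the beaker and the tin alone.

Things in the scene. Friction and masses are not known exactly. Their poses are not given: they have to be found in the camera images.
- key_grip (a point): Centre of the head of the loose vent key (about 0.2 kg, 86 mm tall): a flat-sided black plastic block on top of a steel shaft, 44 mm long (along the key's x), 24 mm thick (along its y: grip it this way), 40 mm high. The point lies on the key's axis, 20 mm below the top and 66 mm above the key's lower end; z points up the key. The key looks the same after a half turn.
- key_tip (a point): Centre of the key's lower end, axes as key_grip. The steel shaft is 24 mm in diameter, 46 mm long, with a shallow snap groove (20 mm in diameter) 29 mm up. A square cross bar, 7 x 7 mm, its middle 9 mm up, lies along the key's x (parallel to the head's long side); its two ends are the lugs, 40 mm from tip to tip.
- dock: Dock fixed to the bench: bare metal plate 90 x 100 x 8 mm, two grey blocks along its y (tops 45 mm up) with sprung noses that hold the key's groove. The key starts upright in its middle, lower end 8 mm and centre of head 74 mm above the bench, its x along the dock's x. A straight upward pull of about 12 to 23 N frees it; raise it 50 mm or more to be clear. Origin: middle of the underside.
- valve: White valve box fixed to the bench, 130 (x) x 110 (y) x 65 mm, with a 76 mm wide aluminium collar centred on top, up to 75 mm above the bench, and short steel hose stubs on its y sides. Origin: middle of its underside; same axes as socket.
- socket (a point): Centre of the collar's mouth, 75 mm above the bench, z up. Bore 28 mm wide, two slots 12 mm wide along +x and -x out to 23 mm from the centre; rim 10 mm thick. The key enters either way round, meets a sprung plate 14 mm down, can turn once its lower end is 23 mm below the mouth; stop at 26 mm. Fully turned, the key's x lies along this y and its lugs sit under the rim.
- plunger (a joint): How far the sprung plate in the socket is pressed down, m: 0 at rest (5 N to start it), 0.012 at the lower stop (about 9 N). With the key's lugs under the rim it reads about 0.0085 to 0.012.
- rotor (a joint): How far the vent is turned, rad, clockwise from above: 0 shut, 1.42 at the stop (open). The lugs turn it by dogs on the sprung plate with about 0.1 rad of play, so a quarter turn of the key reaches the stop. A return spring resists with 0.06 N m at 0 and 0.17 N m at the stop, friction with 0.1 to 0.2 N m more, so grip firmly.
- amber_bottle: Bystander: loose amber glass bottle, 64 mm diameter, 130 mm tall, white cap. Origin at its base.
- beaker: Bystander: loose empty glass beaker, 66 mm diameter, 80 mm tall. Origin at its base.
- stopper_tin: Bystander: loose closed flat metal tin, 90 x 60 x 30 mm. Origin at its base.
Mind the look-alikes: they are no part of the job. What is meant by the part that bears key_grip is not turquoise or yellow, and is the larger of those in its own colour.

How it is judged:
By the outcome, as a careful person would: the job done as asked, in the order asked, and still so for the second after the job is handed in, while the arm keeps its last pose, push and grip.
It also fails if it takes over 51 s, if anything falls off the work surface, if the arm or the gripper's body presses on something with over 40 N, if the wrist force passes 120 N, or if a joint passes its speed limit or range.

## Working session

There is one attempt and no reset: what is moved stays moved. The work goes in short steps, Python scripts to look and compute and a tool call to move; the robot and the scene stay as the last step left them, time stands still between calls to the robot, and variables do not carry over. Pictures are saved under pics/ and viewed, and the job is handed in when it is done.

Besides the shell and the picture viewer there is one more tool, called by a JSON object that holds its "op" and its "data", one argument or row to a line. move_arm: Moves the arm, as the interface text tells. Its arguments: {"type":"object","properties":{"steps":{"type":"array","items":{"type":"array"}},"force":{"type":"number"}},"required":["steps"]}

```bash
ls; mkdir -p pics
python3 - <<'E'
from workcell import status, eyes, order, arm
import cv2
print(status.get_state()); print(arm.finger_overhang)
for n in ("scene","side","wrist"):
    print(n,eyes.camera_info(n))
    cv2.imwrite(f"pics/{n}0.png",eyes.snapshot(n)[:,:,::-1])
E
```

```text
pics
{'clock': 0.0, 'q': array([-3.79206247, 30.78056833, -0.25509328, 88.17255489,  0.14846081,
       61.1506031 , -4.07924835]), 'qd': array([ 0.02117347,  0.00355667, -0.01486312,  0.130352  , -0.11132239,
       -0.00081632, -0.01902994]), 'tau': array([-4.51575825e-04, -5.83398092e+01,  1.04865700e+00, -2.59097242e+01,
        1.23920938e-02,  9.44124302e-03, -7.87308863e-06]), 'ee_pos': array([6.49662997e-01, 1.37220249e-06, 4.03765301e-01]), 'eef_rot': array([1.79993281e+02, 1.03177833e-01, 3.83654781e-03]), 'ft_force': array([ 0.16732594, -0.17323548,  0.45144437]), 'torque': array([-0.04579037, -0.01976144,  0.0030986 ]), 'opening': 0.08519134544077957}
0.1734
scene {'fovy': 54.17599103389695, 'cx': 258.97825416169763, 'cy': 193.62935688732645, 'view': array([[-0.42732325,  0.90392164, -0.01790266,  0.24481412],
       [ 0.72197558,  0.3292566 , -0.60855678, -0.38753536],
       [-0.54419307, -0.27297574, -0.79330835,  1.24579208],
       [ 0.        ,  0.        ,  0.        ,  1.        ]])}
side {'fovy': 50.3948621247607, 'cx': 261.81023477877864, 'cy': 196.86817123351332, 'view': array([[-9.89972039e-01, -1.41263434e-01, -6.93145778e-05,
         6.08714996e-01],
       [-1.05415585e-01,  7.39077305e-01, -6.65321194e-01,
         1.10635725e-01],
       [ 9.40367854e-02, -6.58642072e-01, -7.46557234e-01,
         7.76535437e-01],
       [ 0.00000000e+00,  0.00000000e+00,  0.00000000e+00,
         1.00000000e+00]])}
wrist {'fovy': 65.70646984690485, 'cx': 253.2750029627095, 'cy': 198.91211965717747, 'tool_from_camera': array([[ 9.99999364e-01, -9.91806705e-04,  5.36571935e-04,
         7.25863552e-06],
       [ 7.71692417e-04,  9.48859981e-01,  3.15696281e-01,
        -8.26568055e-02],
       [-8.22241324e-04, -3.15695666e-01,  9.48860143e-01,
         3.12374093e-02],
       [ 0.00000000e+00,  0.00000000e+00,  0.00000000e+00,
         1.00000000e+00]])}
```

View pics/scene0.png

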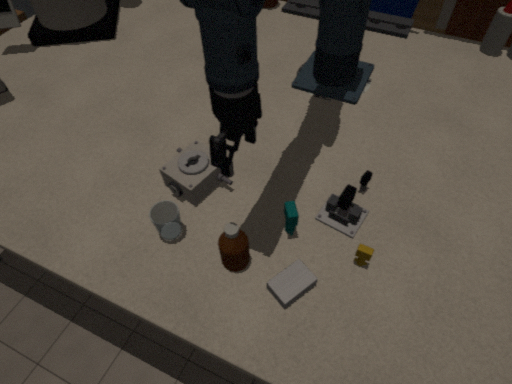

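View pics/side0.png

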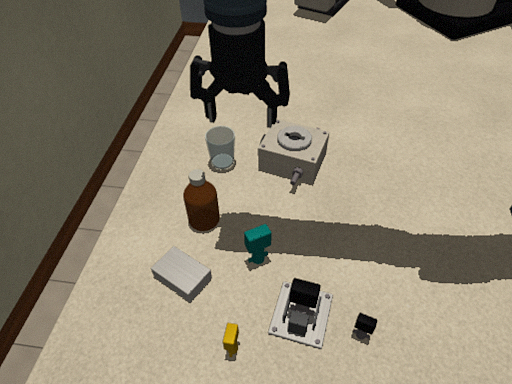

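View pics/wrist0.png

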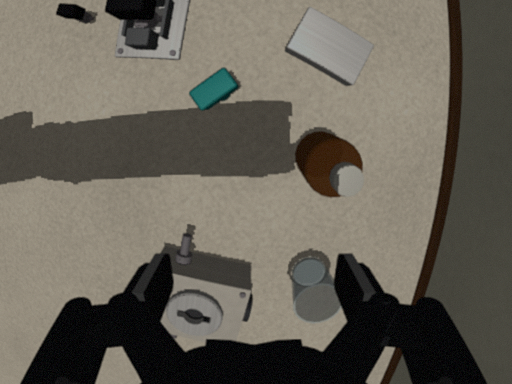

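```bash
cat > h.py <<'E'
import numpy as np, cv2
from scipy.spatial.transform import Rotation as R
from workcell import status, eyes, order, arm
def ray(n,u,v,st=None):
    i=eyes.camera_info(n); f=192/np.tan(np.radians(i['fovy']/2))
    x,y=(u-i['cx']),(v-i['cy'])
    if n=='wrist':
        r=np.hypot(x,y); t=r/f; d=np.array([np.sin(t)*x/r,np.sin(t)*y/r,np.cos(t)])
        T=i['tool_from_camera']; Rw=R.from_euler('xyz',st['eef_rot'],degrees=True).as_matrix()
        return st['ee_pos']+Rw@T[:3,3], Rw@T[:3,:3]@d
    V=i['view']; d=np.array([x/f,y/f,1]); Rm=V[:3,:3]
    return -Rm.T@V[:3,3], Rm.T@d
def plane(n,u,v,z,st=None):
    o,d=ray(n,u,v,st); return o+d*(z-o[2])/d[2]
def proj(n,p,st=None):
    i=eyes.camera_info(n); f=192/np.tan(np.radians(i['fovy']/2))
    if n=='wrist':
        T=i['tool_from_camera']; Rw=R.from_euler('xyz',st['eef_rot'],degrees=True).as_matrix()
        q=T[:3,:3].T@(Rw.T@(np.array(p)-st['ee_pos'])-T[:3,3]); r=np.hypot(q[0],q[1]); t=np.arctan2(r,q[2])
        return np.array([i['cx']+f*t*q[0]/r,i['cy']+f*t*q[1]/r])
    q=i['view']@np.append(p,1); return np.array([i['cx']+f*q[0]/q[2],i['cy']+f*q[1]/q[2]])
def crop(src,dst,x0,y0,w,h,k):
    im=cv2.imread(src)[y0:y0+h,x0:x0+w]; im=np.clip((im/255.)**.6*255,0,255).astype('uint8')
    cv2.imwrite(dst,cv2.resize(im,None,fx=k,fy=k,interpolation=cv2.INTER_CUBIC))
E
python3 - <<'E'
from h import *
crop('pics/side0.png','pics/a1.png',260,265,130,90,6)
crop('pics/side0.png','pics/a2.png',245,110,100,85,7)
crop('pics/scene0.png','pics/a3.png',310,160,80,80,7)
crop('pics/scene0.png','pics/a4.png',150,130,100,80,7)
E
```

```text
(no output)
```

View pics/a1.png

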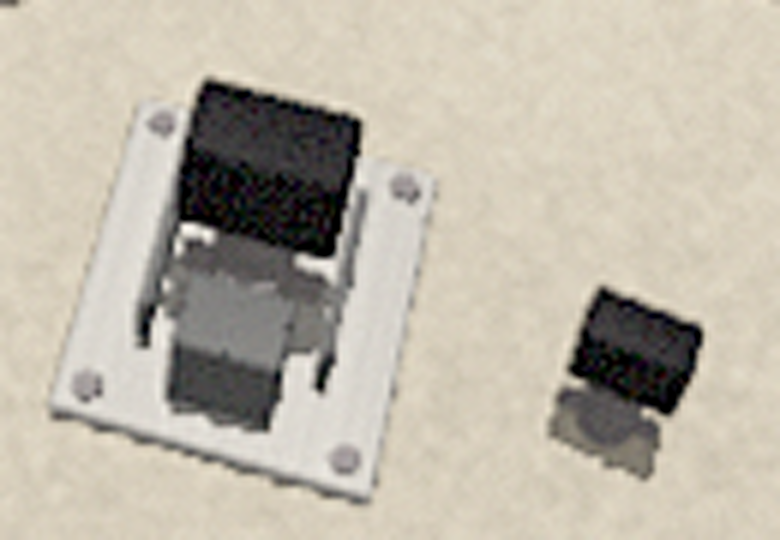

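View pics/a2.png

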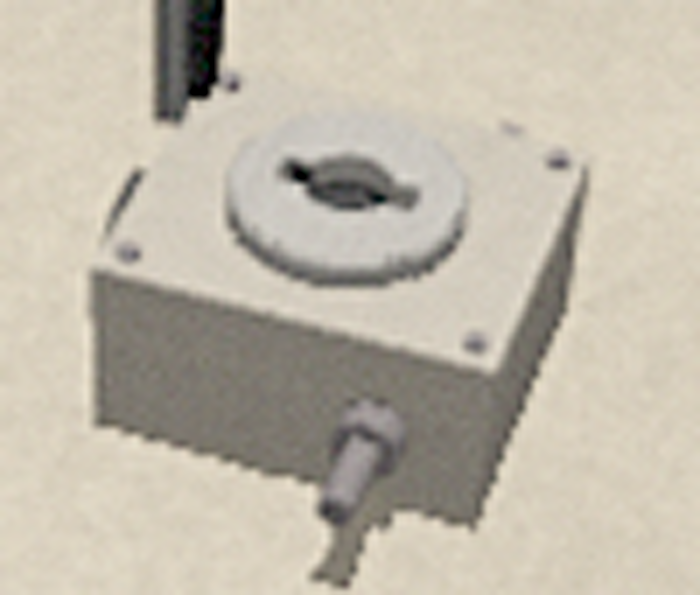

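View pics/a3.png

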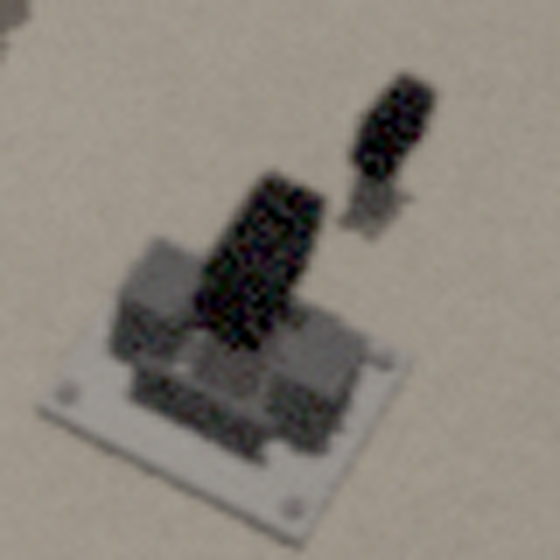

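View pics/a4.png

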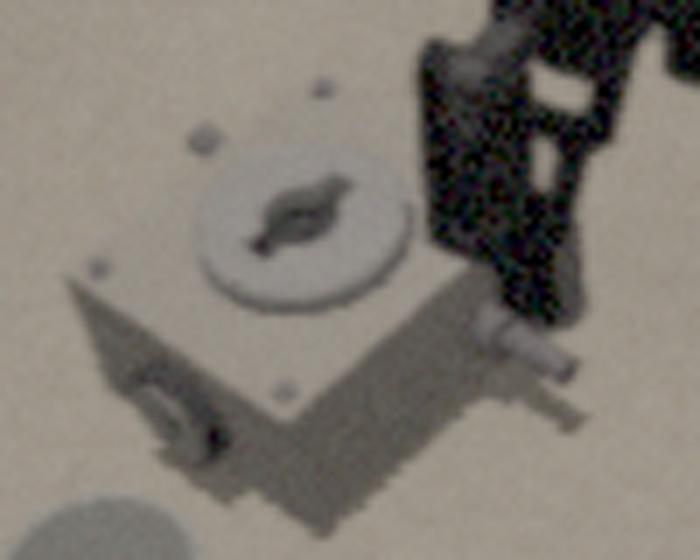

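Run:
```python
from h import *
def P(n,pts,off,k,z):
    return np.array([plane(n,(a+.5)/k-.5+off[0],(b+.5)/k-.5+off[1],z) for a,b in pts])
def rep(t,A):
    np.set_printoptions(precision=4,suppress=True)
    print(t,A.mean(0)[:2]); 
    for i in range(len(A)):
        e=A[(i+1)%len(A)]-A[i]; print('   ',A[i][:2],np.linalg.norm(e)*1e3,np.degrees(np.arctan2(e[1],e[0])))
rep('plate side',P('side',[(140,103),(435,180),(370,490),(52,408)],(260,265),6,.008))
rep('plate scene',P('scene',[(38,408),(300,547),(412,362)],(310,160),7,.008))
rep('head side',P('side',[(208,80),(360,118),(352,187),(186,150)],(260,265),6,.094))
rep('head scene',P('scene',[(270,172),(327,198),(265,350)],(310,160),7,.094))
rep('valve side top',P('side',[(587,165),(492,373),(90,268)],(245,110),7,.065))
rep('screws side',P('side',[(231,81),(558,160),(476,344),(127,252)],(245,110),7,.065))
rep('screws scene',P('scene',[(322,89),(98,268),(285,392)],(150,130),7,.065))
rep('slots side',P('side',[(284,168),(419,196)],(245,110),7,.075))
rep('slots scene',P('scene',[(349,183),(254,246)],(150,130),7,.075))
rep('valve scene top',P('scene',[(66,280),(287,422),(478,265)],(150,130),7,.065))
# wrist
st={'ee_pos':np.array([.649663,0,.403765]),'eef_rot':np.array([179.993,.103,.004])}
for n in ['wrist']:
    print(plane(n,193,316,.075,st))
```

```text
plate side [0.5197 0.1964]
    [0.5565 0.1421] 88.65917386453594 171.52602856004464
    [0.4688 0.1552] 95.2329665809951 81.1846779453661
    [0.4834 0.2493] 87.38320820489984 -6.839541948516288
    [0.5702 0.2389] 97.72648046655364 -98.03768068435123
plate scene [0.5405 0.2106]
    [0.5591 0.1416] 98.03391237966261 80.6851305147825
    [0.5749 0.2384] 88.33830145478397 171.21840714924966
    [0.4876 0.2519] 131.35104981458946 -57.05403199485145
head side [0.5191 0.1957]
    [0.5377 0.1827] 40.046602073532554 172.00693022468337
    [0.498  0.1883] 19.90947911275823 86.96156262093305
    [0.4991 0.2081] 42.57442604722521 -5.982749869636516
    [0.5414 0.2037] 21.342909635446897 -100.09311497900079
head scene [0.5234 0.203 ]
    [0.4997 0.1899] 19.874047753262303 81.94078802538463
    [0.5025 0.2096] 65.38502707006766 -0.24919816305825337
    [0.5679 0.2093] 70.87555904519631 -164.11985880808547
valve side top [ 0.5528 -0.1566]
    [ 0.4945 -0.2141] 103.96696831741089 76.21372928952307
    [ 0.5192 -0.1131] 128.99635505602242 -13.223899165092057
    [ 0.6448 -0.1426] 166.47058957462244
[... 333 characters left out ...]
-0.2142] 112.18870864681178 -13.386936971218494
    [ 0.613  -0.2402] 92.22408723781425 77.09117354235032
    [ 0.6336 -0.1503] 144.63372958989802 -153.77260802416737
slots side [ 0.5681 -0.183 ]
    [ 0.5896 -0.1868] 43.70270081066431 170.04055363075855
    [ 0.5466 -0.1792] 43.70270081066431 -9.95944636924146
slots scene [ 0.5684 -0.1816]
    [ 0.5486 -0.1742] 42.393642565415256 -20.511487395164398
    [ 0.5883 -0.189 ] 42.393642565415256 159.4885126048356
valve scene top [ 0.6077 -0.1695]
    [ 0.6224 -0.2473] 106.74505050528774 78.09766545606557
    [ 0.6444 -0.1428] 91.40192471679528 164.57909426112315
    [ 0.5563 -0.1185] 144.72869648670016 -62.82643874171664
[ 0.5699 -0.1785  0.075 ]
```

{"op": "move_arm", "data": {
  "steps": [
    [[-16.2,-24.5,0],0,1],
    [[-16.2,-24.5,0],0,1],
    [[-16.2,-24.5,0],0,1],
    [[-16.2,-24.5,0],0,1],
    [[-16.2,-24.5,0],0,1],
    [[-16.2,-24.5,0],0,1],
    [[-16.2,-24.5,0],0,1],
    [[-16.2,-24.5,0],0,1],
    [[0,0,0],-0.119,1],
    [[0,0,0],-0.119,1],
    [[0,0,0],-0.119,1],
    [[0,0,0],-0.119,1],
    [[0,0,0],-0.119,1],
    [[0,0,0],-0.119,1],
    [[0,0,0],-0.119,1],
    [[0,0,0],-0.119,1],
    [[0,0,0],-0.119,1],
    [[0,0,0],-0.119,1],
    [[0,0,0],-0.119,1],
    [[0,0,0],-0.119,1]
  ]
}}

```text
clock: 1.82
ee_pos: [0.5203, 0.1958, 0.4044]
eef_rot: [-180.0, 0.0, 82.1]
ft_force: [-0.3, -0.3, -0.4]
opening: 0.0854
```

Run:
```python
from h import *
st=status.get_state(); print(st['q'],st['ee_pos'],st['eef_rot'],st['ft_force'])
cv2.imwrite('pics/w1.png',eyes.snapshot('wrist')[:,:,::-1]); np.save('w1.npy',np.r_[st['ee_pos'],st['eef_rot']])
crop('pics/w1.png','pics/w1b.png',112,184,300,200,2.6)
crop('pics/w1.png','pics/w1b.png',112,184,300,200,2.6)
```

```text
[ -9.18525982  23.055611   -20.63436633 101.69368618   9.47527158
  56.98044158  48.65227632] [0.52029751 0.19584789 0.40444425] [-1.79975433e+02  1.96171469e-02  8.21488241e+01] [-0.25158177 -0.31930385 -0.40051073]
```

View pics/w1.png

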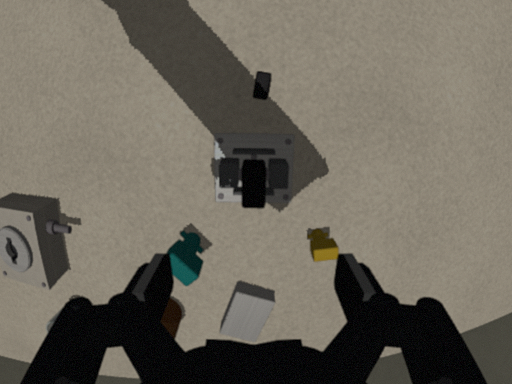

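View pics/w1b.png

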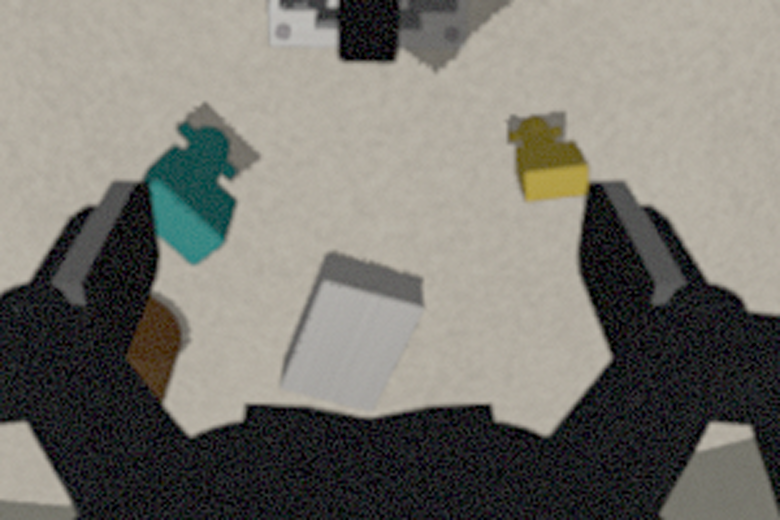

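Run:
```python
from h import *
a=np.load('w1.npy'); st={'ee_pos':a[:3],'eef_rot':a[3:]}
np.set_printoptions(precision=4,suppress=True)
A=np.array([plane('wrist',u,v,.008,st) for u,v in [(220.5,141.5),(288,142),(289.5,197),(221,196.5)]]);print(A[:,:2],A.mean(0))
e=A[1]-A[0]+A[2]-A[3];print(np.degrees(np.arctan2(e[1],e[0])))
im=cv2.imread('pics/w1.png').astype(int).max(2)
m=(im<38).astype('uint8');m[:150]=0;m[212:]=0;m[:,:210]=0;m[:,300:]=0
n,l,s,c=cv2.connectedComponentsWithStats(m);print(s,c)
for y in range(160,210,3): print(y,np.where(m[y])[0][[0,-1]] if m[y].any() else '')
print('top face corners guesses')
for p in [(.094),(.054)]:
  print(plane('wrist',253.5,207,p,st))
for nm,u,v,z in [('yel',335,258,.04),('yelbase',319,231,0),('teal',205,232,0)]: print(nm,plane('wrist',u,v,z,st))
crop('pics/w1.png','pics/w1c.png',205,130,100,90,7)
```

```text
[[0.4808 0.1618]
 [0.4929 0.2444]
 [0.5643 0.2386]
 [0.5515 0.1507]] [0.5224 0.1989 0.008 ]
81.68043347006703
[[     0      0    512    384 194179]
 [   233    150     42      6    170]
 [   219    158     69     50   2259]] [[255.5192 191.6908]
 [253.6882 151.5529]
 [253.9841 178.1085]]
160 [221 285]
163 [221 287]
166 [219 287]
169 [219 287]
172 [219 287]
175 [219 287]
178 [220 287]
181 [220 287]
184 [220 287]
187 [234 286]
190 [234 272]
193 [242 273]
196 [243 265]
199 [243 265]
202 [243 264]
205 [243 263]
208 
top face corners guesses
[0.5405 0.1946 0.094 ]
[0.555  0.1927 0.054 ]
yel [0.6462 0.2887 0.04  ]
yelbase [0.6228 0.2761 0.    ]
teal [ 0.602  0.118 -0.   ]
```

View pics/w1c.png

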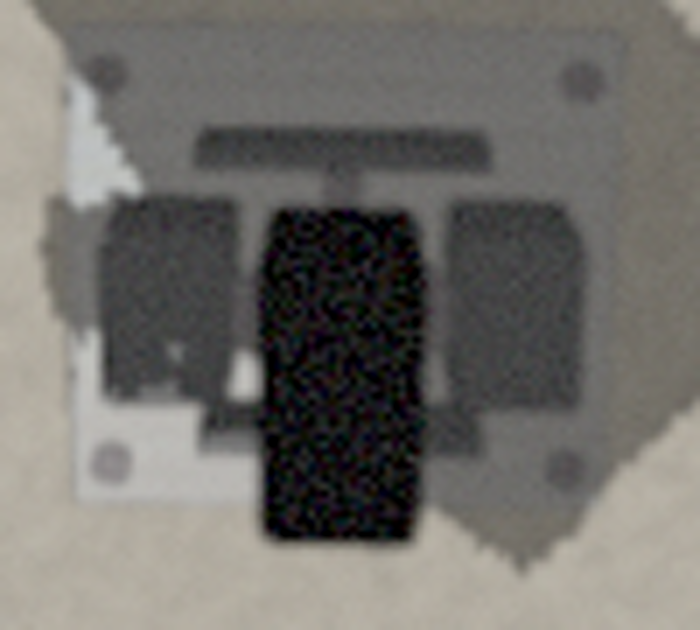

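Run:
```python
from h import *
a=np.load('w1.npy'); st={'ee_pos':a[:3],'eef_rot':a[3:]}
np.set_printoptions(precision=4,suppress=True)
A=np.array([plane('wrist',u,v,.009,st) for u,v in [(219.6,140.),(287.9,141),(285.3,196.3),(220.3,195.6)]]);print(A[:,:2],A.mean(0))
for e in (A[1]-A[0],A[2]-A[3],A[2]-A[1],A[3]-A[0]): print(np.linalg.norm(e),np.degrees(np.arctan2(e[1],e[0])))
# head bottom edge corners far top edge
def w(u,v,z): return plane('wrist',(u+.5)/7-.5+205,(v+.5)/7-.5+130,z,st)
L,Rr=w(264,541,.094),w(414,541,.094); print(L,Rr,(L+Rr)/2,np.linalg.norm(L-Rr), np.degrees(np.arctan2(*(Rr-L)[[1,0]])))
for c in [(.5205,.1960),(.522,.197)]:
  print(proj('wrist',[*c,.094],st),proj('scene',[*c,.094]),proj('side',[*c,.094]))
```

```text
[[0.4787 0.1611]
 [0.4915 0.2443]
 [0.5623 0.2332]
 [0.5498 0.1501]] [0.5206 0.1972 0.009 ]
0.08415802413159458 81.26500950391434
0.08400586728582442 81.45334783159083
0.0716994122992379 -8.918836205845574
0.07197522206821919 -8.796645864890937
[0.5388 0.1836 0.094 ] [0.5418 0.2048 0.094 ] [0.5403 0.1942 0.094 ] 0.0214206479199931 82.1029968043181
[252.0672 187.753 ] [347.9963 191.6423] [304.6497 286.8513]
[253.2903 189.0739] [348.231  192.2758] [303.6246 287.3046]
```

{"op": "move_arm", "data": {
  "steps": [
    [[1.2,0,0],0.014,1],
    [[0,0,25],0,1],
    [[0,0,30],0,1],
    [[0,0,30],0,1],
    [[0,0,30],0,1],
    [[0,0,25],0,1],
    [[0,0,20],0,1],
    [[0,0,10],0,1],
    [[0,0,5.4],0,1],
    [[0,0,0],0,1]
  ],
  "force": 110
}}

```text
clock: 2.7
ee_pos: [0.5204, 0.1972, 0.2288]
eef_rot: [-180.0, 0.0, 80.9]
ft_force: [-0.4, -0.5, -0.5]
opening: 0.0853
```

Run:
```python
from h import *
for n in ('side','wrist'): cv2.imwrite(f'pics/{n}2.png',eyes.snapshot(n)[:,:,::-1])
crop('pics/side2.png','pics/s2b.png',230,200,150,140,4)
```

```text
(no output)
```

View pics/s2b.png

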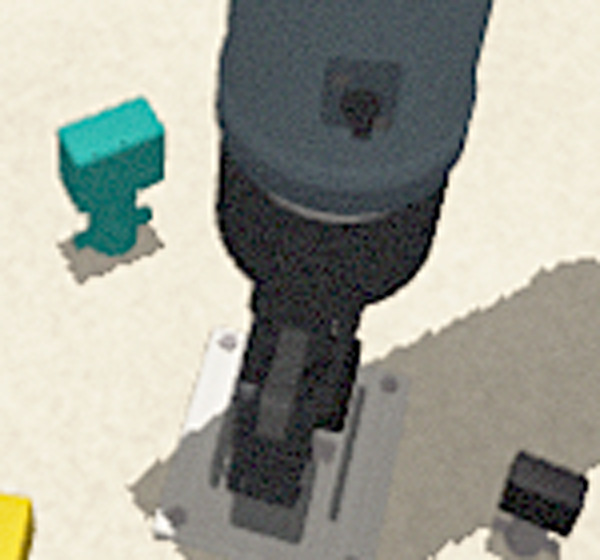

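View pics/wrist2.png

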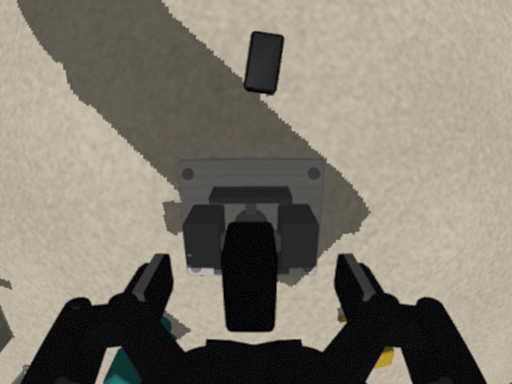

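```bash
python3 - <<'E'
from h import *
st=status.get_state()
np.set_printoptions(precision=4,suppress=True)
im=cv2.imread('pics/wrist2.png').max(2)
for y in (240,270,300,320,328,332): 
    r=im[y,200:300]; k=np.where(r<28)[0]+200; print(y,k[0],k[-1])
L,Rr=plane('wrist',226,329,.094,st),plane('wrist',274,329,.094,st); print(L,Rr,np.linalg.norm(L-Rr))
Rw=R.from_euler('xyz',st['eef_rot'],degrees=True).as_matrix()
print(Rw.T@((L+Rr)/2-st['ee_pos']))
E
python3 - <<'E'
import sys;sys.path.insert(0,'.')
from h import *
crop('pics/wrist2.png','pics/w2c.png',170,150,160,190,4)
E
```

```text
240 225 274
270 222 277
300 225 274
320 227 273
328 228 272Traceback (most recent call last):
  File "<stdin>", line 6, in <module>
IndexError: index 0 is out of bounds for axis 0 with size 0
```

View pics/w2c.png

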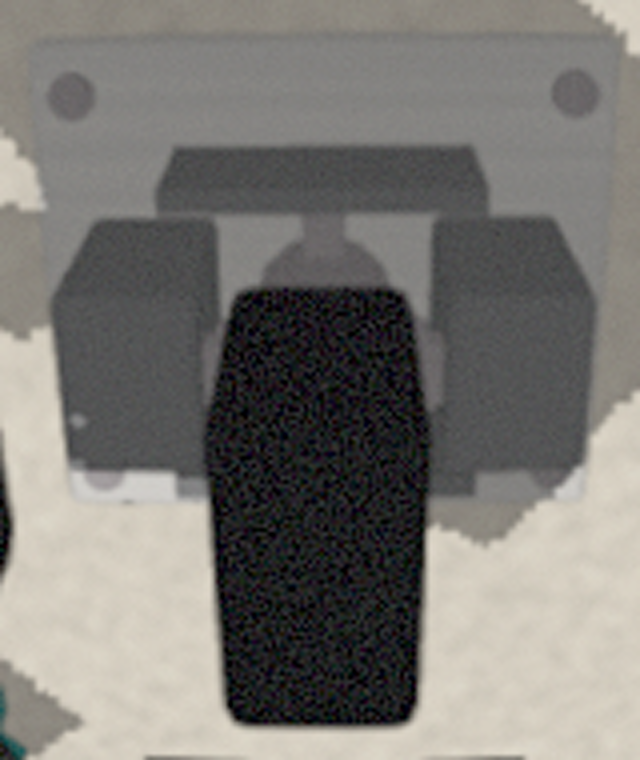

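Run:
```python
from h import *
st=status.get_state()
np.set_printoptions(precision=4,suppress=True)
Rw=R.from_euler('xyz',st['eef_rot'],degrees=True).as_matrix()
for u,v in [(222,259),(277,259),(227,330),(273,330)]: print(Rw.T@(plane('wrist',u,v,.094,st)-st['ee_pos']))
```

```text
[-0.0113 -0.0206  0.1362]
[ 0.011  -0.0206  0.1363]
[-0.0111  0.0192  0.1363]
[0.0107 0.0192 0.1363]
```

Run:
```python
from h import *
st=status.get_state()
print(eyes.camera_info('wrist'),st['ee_pos'],st['eef_rot'])
```

```text
{'fovy': 65.70646984690485, 'cx': 253.2750029627095, 'cy': 198.91211965717747, 'tool_from_camera': array([[ 9.99999584e-01, -8.86380998e-04,  2.17188533e-04,
         1.39291080e-03],
       [ 7.71941650e-04,  9.48505927e-01,  3.16758443e-01,
        -8.14624591e-02],
       [-4.86773275e-04, -3.16758143e-01,  9.48506216e-01,
         3.12381403e-02],
       [ 0.00000000e+00,  0.00000000e+00,  0.00000000e+00,
         1.00000000e+00]])} [0.52106997 0.19751091 0.23028475] [ 1.79918590e+02 -4.49886330e-02  8.09561188e+01]
```

Run:
```python
from h import *
im=cv2.imread('pics/wrist2.png').max(2); im=cv2.medianBlur(im,3)
for y in range(256,300,4):
    l=np.where(im[y,100:215]<45)[0]+100; r=np.where(im[y,290:420]<45)[0]+290
    if len(l) and len(r): print(y,l[0],l[-1],r[0],r[-1],(l[-1]+r[0])/2,(l[0]+r[-1])/2)
c=[eyes.camera_info('wrist')['tool_from_camera'][:3,3] for _ in range(20)]
print(np.mean(c,0),np.std(c,0)); s=[status.get_state()['ee_pos'] for _ in range(5)];print(s)
```

```text
256 163 214 290 344 252.0 253.5
260 160 214 290 346 252.0 253.0
264 144 214 290 362 252.0 253.0
268 139 170 337 367 253.5 253.0
272 137 170 336 370 253.0 253.5
276 134 171 336 373 253.5 253.5
280 131 172 335 375 253.5 253.0
284 129 171 335 377 253.0 253.0
288 126 171 335 380 253.0 253.0
292 124 170 337 383 253.5 253.5
296 114 168 338 392 253.0 253.0
[ 0.00139291 -0.08146246  0.03123814] [0.00000000e+00 2.77555756e-17 1.73472348e-17]
[array([0.52106997, 0.19751091, 0.23028475]), array([0.52106997, 0.19751091, 0.23028475]), array([0.52106997, 0.19751091, 0.23028475]), array([0.52106997, 0.19751091, 0.23028475]), array([0.52106997, 0.19751091, 0.23028475])]
```

{"op": "move_arm", "data": {
  "steps": [
    [[-1.5,-0.5,0],0,1],
    [[0,0,0],0,0.6],
    [[0,0,0],0,0.3],
    [[0,0,0],0,0],
    [[0,0,0],0,0],
    [[0,0,0],0,0],
    [[0,0,0],0,0],
    [[0,0,0],0,0],
    [[0,0,0],0,0],
    [[0,0,0],0,0]
  ],
  "force": 110
}}

```text
clock: 3.63
ee_pos: [0.52, 0.1959, 0.2296]
eef_rot: [180.0, -0.0, 81.0]
ft_force: [-0.2, -0.6, 6.3]
opening: 0.0224
```

{"op": "move_arm", "data": {
  "steps": [
    [[0,0,-4],0,0],
    [[0,0,-4],0,0],
    [[0,0,-4],0,0],
    [[0,0,-6],0,0],
    [[0,0,-8],0,0],
    [[0,0,-10],0,0],
    [[0,0,-12],0,0],
    [[0,0,-14],0,0],
    [[0,0,-14],0,0],
    [[0,0,-14],0,0],
    [[0,0,0],0,0],
    [[0,0,0],0,0]
  ]
}}

```text
clock: 4.63
ee_pos: [0.5206, 0.196, 0.3214]
eef_rot: [179.8, -0.1, 81.0]
ft_force: [-0.1, -0.6, -2.6]
opening: 0.0229
```

Run:
```python
from h import *
print(status.get_state()['ft_force'])
for n in ('side','wrist'): cv2.imwrite(f'pics/{n}3.png',eyes.snapshot(n)[:,:,::-1])
crop('pics/side3.png','pics/s3b.png',230,170,150,160,4)
```

```text
[-0.13067451 -0.61208751 -2.61971946]
```

View pics/s3b.png

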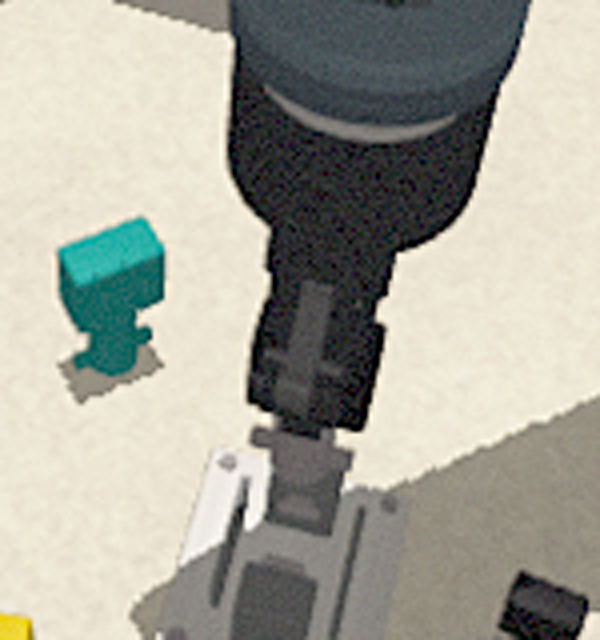

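View pics/wrist3.png

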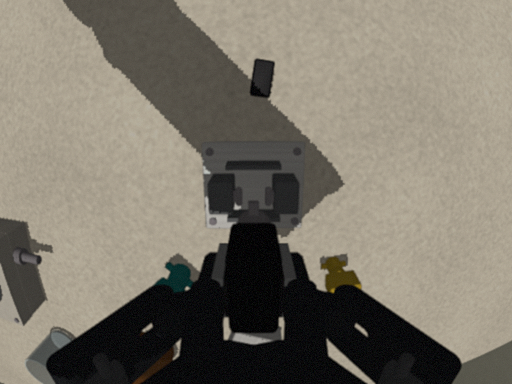

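Run:
```python
from h import *
np.set_printoptions(precision=4,suppress=True)
print('bottle',plane('side',203,222,0)[:2],plane('scene',235,262,0)[:2],'cap',plane('side',197,176,.13)[:2])
print('beaker',plane('side',222,163,0)[:2],'teal top',plane('side',257,233,.08)[:2])
st=status.get_state(); print(st['ee_pos'],st['eef_rot'],st['q'])
Rw=R.from_euler('xyz',st['eef_rot'],degrees=True).as_matrix()
print(Rw.T@(np.array([.5687,-.1830,0])-st['ee_pos']))
```

```text
bottle [0.7323 0.0239] [0.7393 0.0195] cap [0.7298 0.0206]
beaker [ 0.7297 -0.1518] teal top [0.6099 0.0946]
[0.5198 0.1956 0.3195] [179.974    0.0055  81.0068] [-10.6522  29.2056 -19.0345 105.7971  12.5895  47.0271  44.9421]
[-0.3663  0.1073  0.3196]
```

{"op": "move_arm", "data": {
  "steps": [
    [[0,0,-20],0,0],
    [[-20,5.8,0],0,0],
    [[-30,8.8,0],0,0],
    [[-30,8.8,0],0,0],
    [[-30,8.8,0],0,0],
    [[-30,8.8,0],0,0],
    [[-30,8.8,0],0,0],
    [[-30,8.8,0],0,0],
    [[-30,8.8,0],0,0],
    [[-30,8.8,0],0,0],
    [[-30,8.8,0],0,0],
    [[-30,8.8,0],0,0],
    [[-26,7.5,0],0,0],
    [[-20,6,0],0,0],
    [[0,0,0],0.075,0],
    [[0,0,8],0,0],
    [[0,0,8],0,0],
    [[0,0,0],0,0],
    [[0,0,0],0,0]
  ]
}}

```text
clock: 6.32
ee_pos: [0.5683, -0.1811, 0.322]
eef_rot: [-179.8, -0.0, 76.9]
ft_force: [0.4, -0.2, -2.8]
opening: 0.0224
```

Run:
```python
from h import *
st=status.get_state();print(st['ee_pos'],st['eef_rot'],st['q'])
for n in ('side','wrist','scene'): cv2.imwrite(f'pics/{n}4.png',eyes.snapshot(n)[:,:,::-1])
crop('pics/side4.png','pics/s4b.png',240,70,110,110,5)
crop('pics/scene4.png','pics/c4b.png',140,110,110,90,6)
crop('pics/wrist4.png','pics/w4b.png',150,130,200,214,2.8)
```

```text
[ 0.56829214 -0.1810616   0.32197163] [-1.79844743e+02 -3.95255175e-02  7.69118401e+01] [ 23.40086073  31.95854939 -13.66278823  99.68945782   9.38905392
  49.62312622  82.5259271 ]
```

View pics/s4b.png

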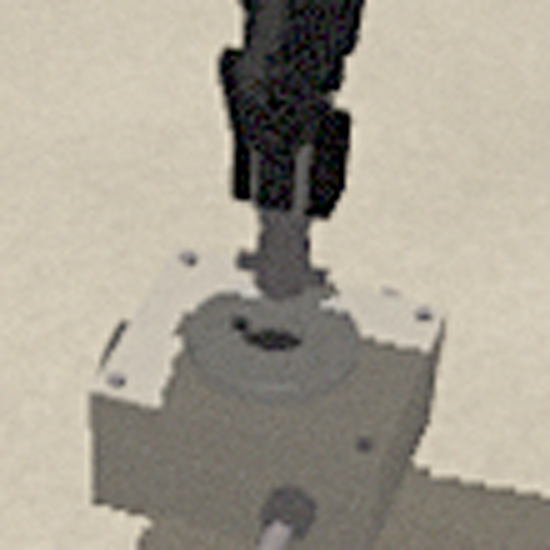

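View pics/c4b.png

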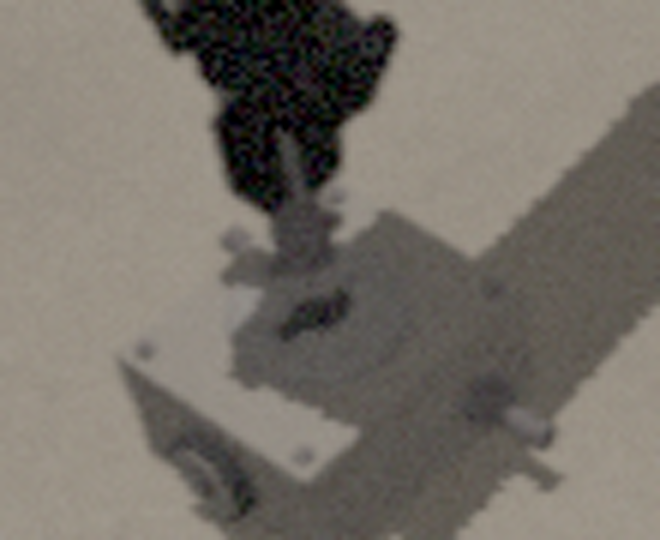

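View pics/w4b.png

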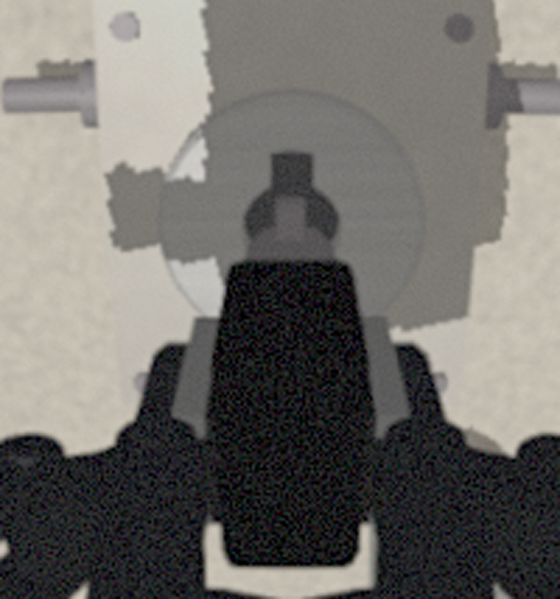

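Run:
```python
from h import *
np.set_printoptions(precision=4,suppress=True)
crop('pics/wrist4.png','pics/w4c.png',225,175,60,60,10)
def s(n,a,b,off,k,z): return plane(n,(a+.5)/k-.5+off[0],(b+.5)/k-.5+off[1],z)
dz=0.
print('side lugs',s('side',286,274,(240,70),5,.1094), 'slots', s('side',351.5,182,(245,110),7,.075))
print('side shaft',s('side',282,278,(240,70),5,.1004))
print('scene shaft',s('scene',302,258,(140,110),6,.1004))
print('scene slots',s('scene',301.5,214.5,(150,130),7,.075))
```

```text
side lugs [ 0.5654 -0.1786  0.1094] slots [ 0.568 -0.183  0.075]
side shaft [ 0.5672 -0.1871  0.1004]
scene shaft [ 0.5683 -0.1849  0.1004]
scene slots [ 0.5686 -0.1817  0.075 ]
```

View pics/w4c.png

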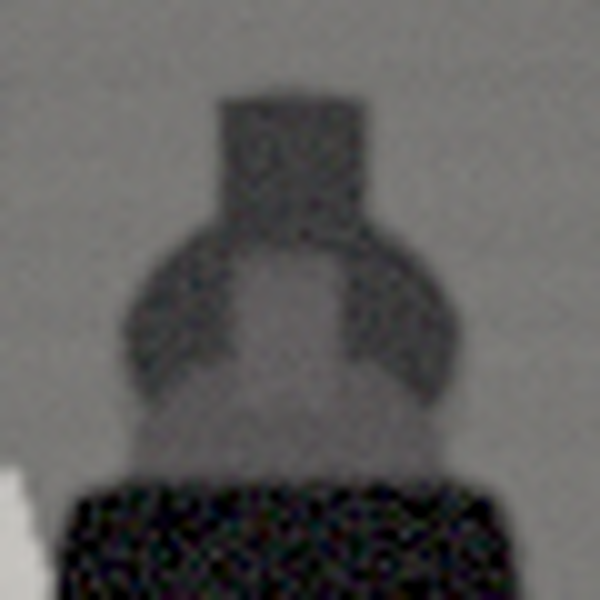

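Run:
```python
from h import *
np.set_printoptions(precision=4,suppress=True)
st=status.get_state(); print(st['ee_pos'],eyes.camera_info('wrist')['tool_from_camera'][:3,3])
Rw=R.from_euler('xyz',st['eef_rot'],degrees=True).as_matrix()
p=lambda u,v,z: Rw.T@(plane('wrist',u,v,z,st)-st['ee_pos'])
print('bore',p(254.1,208.5,.075),'slot end',p(254.4,184.7,.075),'collar')
for z in (.104,.106,.108): print('lug end',p(253.9,199.5,z))
Rt=Rw
print('tcp->socket side/scene',Rw.T@(np.array([.5685,-.1825,.075])-st['ee_pos']))
im=cv2.imread('pics/wrist4.png').max(2)
```

```text
[ 0.5688 -0.1818  0.3234] [ 0.0014 -0.0816  0.0312]
bore [ 0.0021 -0.0012  0.2484] slot end [ 0.0023 -0.0204  0.2484] collar
lug end [ 0.0018 -0.0183  0.2194]
lug end [ 0.0018 -0.019   0.2174]
lug end [ 0.0018 -0.0197  0.2154]
tcp->socket side/scene [-0.0008 -0.0002  0.2484]
```

Run:
```python
from h import *
im=cv2.imread('pics/wrist4.png')[145:260,195:320]
g=cv2.cvtColor(im,cv2.COLOR_BGR2GRAY); g=cv2.GaussianBlur(g,(3,3),0)
g=cv2.resize(g,None,fx=5,fy=5,interpolation=cv2.INTER_CUBIC).astype(float)
cv2.imwrite('pics/w4d.png',np.clip((g-30)*3,0,255).astype('uint8'))
```

```text
(no output)
```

View pics/w4d.png

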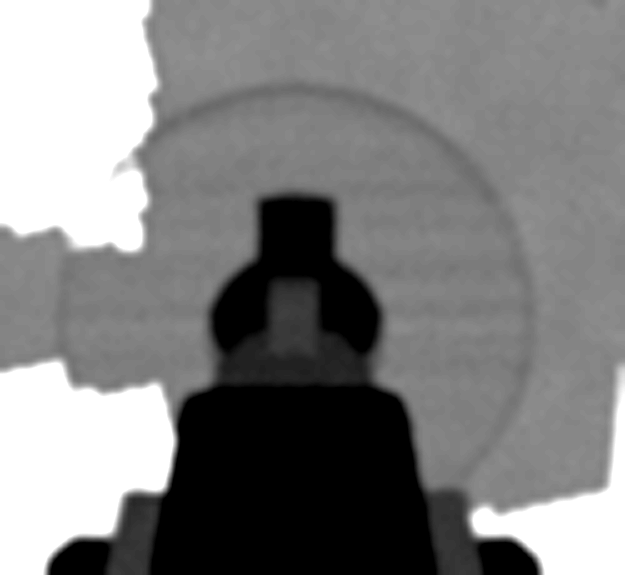

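```bash
cat > fit.py <<'E'
from h import *
from scipy.optimize import least_squares
np.set_printoptions(precision=4,suppress=True)
def fit(P,r,fixed=True):
    P=np.array(P)[:,:2]
    if fixed: 
        s=least_squares(lambda c:np.hypot(*(P-c).T)-r,P.mean(0)); return s.x*1e3,s.fun*1e3
    s=least_squares(lambda c:np.hypot(*(P-c[:2]).T)-c[2],[*P.mean(0),r]); return s.x*1e3,s.fun*1e3
E
python3 - <<'E'
from fit import *
st=status.get_state()
Rw=R.from_euler('xyz',st['eef_rot'],degrees=True).as_matrix()
p=lambda a,b,z: Rw.T@(plane('wrist',(a+.5)/5-.5+195,(b+.5)/5-.5+145,z,st)-st['ee_pos'])
C=[(298,86),(220,102),(160,130),(400,110),(470,165),(515,230),(533,310),(520,390),(490,455),(60,310)]
B=[(213,330),(212,315),(225,285),(248,262),(382,325),(380,305),(367,280),(347,262)]
for z in (.065,.075): print(fit([p(*c,z) for c in C],.038),fit([p(*c,z) for c in C],.038,False)[0])
print(fit([p(*c,.075) for c in B],.014),fit([p(*c,.075) for c in B],.014,False)[0])
print('slot end',p(296,200,.075),p(259,230,.075),p(334,230,.075))
print('lug end',p(294,278,.106),p(294,278,.104), p(268,290,.106),p(319,290,.106))
E
```

```text
(array([2.6749, 2.6976]), array([ 0.8192,  0.4443,  0.8077,  0.2761, -0.5819, -0.2856,  0.0946,
        0.7205,  2.4291,  1.5273])) [ 1.91    3.9236 39.3428]
(array([1.6612, 0.5282]), array([ 0.6504, -0.0827, -0.1458,  0.387 , -0.466 , -0.4297, -0.5275,
       -0.5349,  0.5191, -1.064 ])) [ 1.8864  0.1601 37.6108]
(array([2.1049, 1.3808]), array([-0.7374, -0.249 , -0.056 ,  0.2174, -0.7385, -0.2921,  0.0116,
        0.1694])) [ 2.0588  0.2663 13.3061]
slot end [ 0.0018 -0.0205  0.2484] [-0.0038 -0.0157  0.2484] [ 0.0076 -0.0157  0.2484]
lug end [ 0.0015 -0.0185  0.2174] [ 0.0015 -0.0178  0.2194] [-0.0019 -0.0168  0.2174] [ 0.0048 -0.0168  0.2174]
```

{"op": "move_arm", "data": {
  "steps": [
    [[0.5,0,7],0,0],
    [[0,0,8],0,0],
    [[0,0,4],0,0],
    [[0,0,0],0,0],
    [[0,0,0],0,0]
  ]
}}

```text
clock: 6.88
ee_pos: [0.5686, -0.182, 0.3037]
eef_rot: [-179.9, -0.0, 76.7]
ft_force: [0.4, -0.3, -2.6]
opening: 0.0231
```

Run:
```python
from h import *
for n in ('side','wrist','scene'): cv2.imwrite(f'pics/{n}5.png',eyes.snapshot(n)[:,:,::-1])
def enh(n,x,y,w,h,k,o,lo,g_):
    im=cv2.imread(f'pics/{n}5.png')[y:y+h,x:x+w]
    g=cv2.GaussianBlur(cv2.cvtColor(im,cv2.COLOR_BGR2GRAY),(3,3),0)
    g=cv2.resize(g,None,fx=k,fy=k,interpolation=cv2.INTER_CUBIC).astype(float)
    cv2.imwrite(o,np.clip((g-lo)*g_,0,255).astype('uint8'))
enh('wrist',195,145,125,115,5,'pics/w5.png',30,3)
enh('side',270,100,60,60,9,'pics/s5.png',10,2)
enh('scene',170,135,55,50,10,'pics/c5.png',10,2.5)
```

```text
(no output)
```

View pics/w5.png

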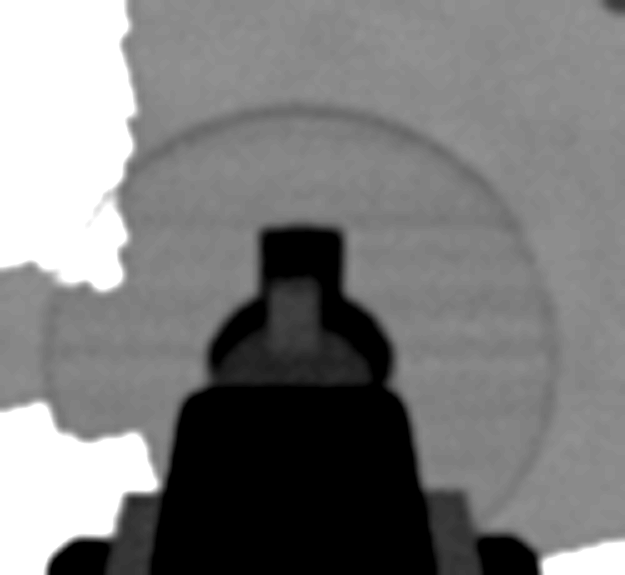

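View pics/s5.png

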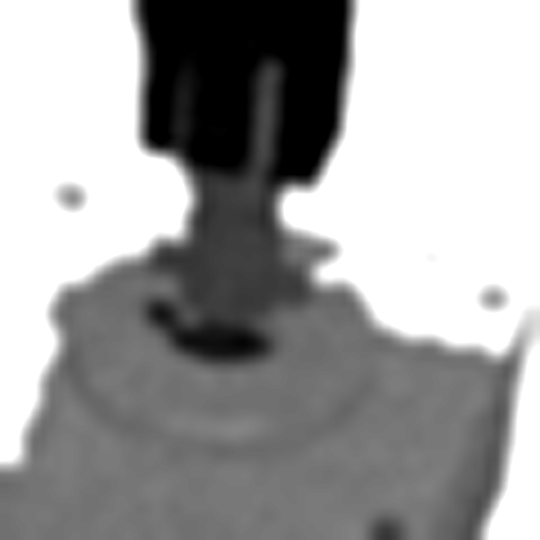

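View pics/c5.png

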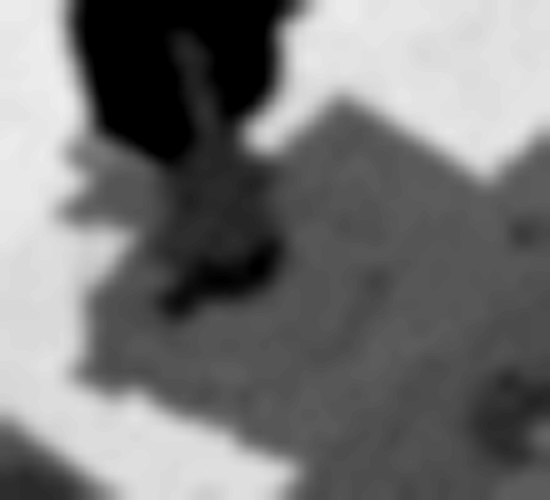

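Run:
```python
from fit import *
st=status.get_state(); print(st['ee_pos'],st['eef_rot'],eyes.camera_info('wrist')['tool_from_camera'][:3,3])
Rw=R.from_euler('xyz',st['eef_rot'],degrees=True).as_matrix()
p=lambda a,b,z: Rw.T@(plane('wrist',(a+.5)/5-.5+195,(b+.5)/5-.5+145,z,st)-st['ee_pos'])
C=[(303,107),(225,120),(165,148),(400,127),(470,172),(530,260),(552,350),(545,420),(515,490),(46,345)]
B=[(210,360),(215,340),(235,313),(258,297),(391,355),(385,335),(370,315),(348,300)]
for z in (.065,.075): print(fit([p(*c,z) for c in C],.038),fit([p(*c,z) for c in C],.038,False)[0])
print(fit([p(*c,.075) for c in B],.014),fit([p(*c,.075) for c in B],.014,False)[0])
print('slot end',p(302,230,.075),p(261,255,.075),p(344,255,.075))
zt=st['ee_pos'][2]-.2174
print('lug end',p(294,278,zt))
s=lambda n,a,b,off,k,z: plane(n,(a+.5)/k-.5+off[0],(b+.5)/k-.5+off[1],z)
print('side shaft edges',s('side',182,290,(270,100),9,.082),s('side',275,295,(270,100),9,.082))
print(proj('side',[.5687,-.183,.075]),proj('side',[.5687,-.183,.082]))
```

```text
[ 0.569  -0.1821  0.3045] [179.9678   0.0002  76.7166] [ 0.0014 -0.0816  0.0312]
(array([3.0098, 1.8907]), array([ 0.7198,  0.5489,  0.4124,  0.3585, -0.1761, -0.9308, -0.2288,
        0.7964,  2.2304,  1.1826])) [ 2.3596  2.9456 39.1316]
(array([ 1.8776, -0.3909]), array([ 0.5959,  0.0664, -0.4695,  0.5072,  0.0101, -1.0091, -0.8922,
       -0.4626,  0.2617, -1.6108])) [ 2.3123 -1.1126 37.2525]
(array([2.5392, 1.2967]), array([-0.4941, -0.1376,  0.061 ,  0.2412, -0.4872, -0.0856,  0.0798,
        0.0555])) [ 2.5202  0.3372 13.3549]
slot end [ 0.0026 -0.0215  0.2295] [-0.0031 -0.0178  0.2295] [ 0.0085 -0.0178  0.2295]
lug end [ 0.0015 -0.0185  0.2174]
side shaft edges [ 0.5796 -0.1858  0.082 ] [ 0.5571 -0.1871  0.082 ]
[294.4555 135.5296] [294.6471 133.0322]
```

{"op": "move_arm", "data": {
  "steps": [
    [[1.0,-0.2,0],0,0],
    [[0,0,0],0,0],
    [[0,0,4],0,0],
    [[0,0,4],0,0],
    [[0,0,4],0,0],
    [[0,0,4],0,0],
    [[0,0,0],0,0],
    [[0,0,0],0,0]
  ]
}}

```text
clock: 7.7
ee_pos: [0.5687, -0.181, 0.2878]
eef_rot: [-180.0, -0.0, 76.7]
ft_force: [-0.6, 0.1, -2.4]
opening: 0.0231
```

Run:
```python
from h import *
st=status.get_state(); print(st['ee_pos'],st['eef_rot'],st['ft_force'],st['torque'])
for n in ('side','wrist'): cv2.imwrite(f'pics/{n}6.png',eyes.snapshot(n)[:,:,::-1])
def enh(n,x,y,w,h,k,o,lo,g_):
    im=cv2.imread(f'pics/{n}6.png')[y:y+h,x:x+w]
    g=cv2.GaussianBlur(cv2.cvtColor(im,cv2.COLOR_BGR2GRAY),(3,3),0)
    g=cv2.resize(g,None,fx=k,fy=k,interpolation=cv2.INTER_CUBIC).astype(float)
    cv2.imwrite(o,np.clip((g-lo)*g_,0,255).astype('uint8'))
enh('wrist',195,145,125,115,5,'pics/w6.png',30,3)
enh('side',270,100,60,60,9,'pics/s6.png',10,2)
```

```text
[ 0.5686703  -0.18097628  0.28783452] [-1.79951883e+02 -1.20164657e-04  7.67185661e+01] [-0.59402636  0.06239301 -2.38144432] [ 0.0087157  -0.01546984  0.00879873]
```

View pics/w6.png

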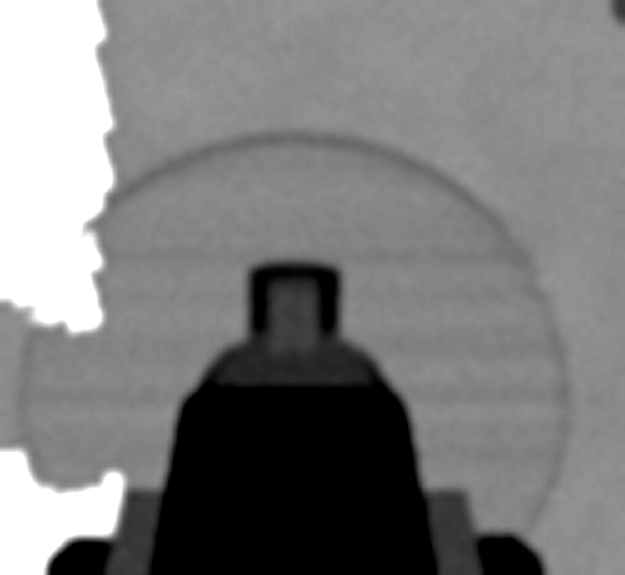

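View pics/s6.png

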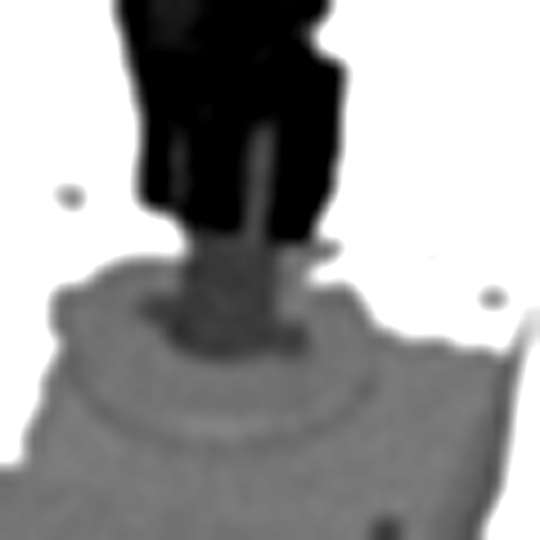

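{"op": "move_arm", "data": {
  "steps": [
    [[0,0,2.5],0,0],
    [[0,0,2.5],0,0],
    [[0,0,2.5],0,0],
    [[0,0,2.5],0,0],
    [[0,0,2],0,0],
    [[0,0,2],0,0],
    [[0,0,0],0,0],
    [[0,0,0],0,0]
  ]
}}

```text
clock: 8.47
ee_pos: [0.569, -0.181, 0.2745]
eef_rot: [180.0, 0.0, 76.7]
ft_force: [-1.7, 0.1, 3.5]
opening: 0.023
```

{"op": "move_arm", "data": {
  "steps": [
    [[0,0,1],0,0],
    [[0,0,1],0,0],
    [[0,0,0],0,0],
    [[0,0,0],0,0]
  ]
}}

```text
clock: 8.8
ee_pos: [0.569, -0.181, 0.2724]
eef_rot: [180.0, 0.0, 76.7]
ft_force: [-1.1, -0.0, 4.6]
opening: 0.0228
```

{"op": "move_arm", "data": {
  "steps": [
    [[0,0,1],0,0],
    [[0,0,1],0,0],
    [[0,0,0],0,0],
    [[0,0,0],0,0]
  ]
}}

```text
clock: 9.13
ee_pos: [0.569, -0.181, 0.2706]
eef_rot: [180.0, 0.0, 76.7]
ft_force: [-1.6, -0.0, 6.3]
opening: 0.0225
```

{"op": "move_arm", "data": {
  "steps": [
    [[0,0,1],0,0],
    [[0,0,0],0,0],
    [[0,0,0],0,0]
  ]
}}

```text
clock: 9.38
ee_pos: [0.5691, -0.181, 0.2705]
eef_rot: [180.0, 0.0, 76.7]
ft_force: [-3.3, 1.2, 14.0]
opening: 0.0228
```

{"op": "move_arm", "data": {
  "steps": [
    [[0,0,-0.7],0,0],
    [[0,0,0],0.06,0],
    [[0,0,0],0.08,0],
    [[0,0,0],0.08,0],
    [[0,0,0],0.08,0],
    [[0,0,0],0.08,0],
    [[0,0,0],0.08,0],
    [[0,0,0],0.08,0],
    [[0,0,0],0,0]
  ],
  "force": 120
}}

```text
clock: 10.13
ee_pos: [0.5694, -0.1808, 0.2706]
eef_rot: [179.9, -0.0, 45.6]
ft_force: [-1.3, 0.6, 6.7]
opening: 0.0229
```

Run:
```python
from h import *
st=status.get_state(); print(st['ee_pos'],st['eef_rot'],st['ft_force'],st['torque'],st['q'])
```

```text
[ 0.5693657  -0.18075072  0.27061945] [ 1.79922857e+02 -4.30434309e-02  4.55751845e+01] [-1.28478678  0.57185602  6.68259552] [0.18698857 0.17598823 0.08887351] [ 16.87447718  35.49168648  -4.87880332 101.53624559   4.15284512
  43.05708358  55.44158914]
```

{"op": "move_arm", "data": {
  "steps": [
    [[0,0,0],0.08,0],
    [[0,0,0],0.08,0],
    [[0,0,0],0.08,0],
    [[0,0,0],0.08,0],
    [[0,0,0],0.08,0],
    [[0,0,0],0.08,0],
    [[0,0,0],0.08,0],
    [[0,0,0],0.08,0],
    [[0,0,0],0.08,0],
    [[0,0,0],0.08,0],
    [[0,0,0],0.08,0],
    [[0,0,0],0.06,0],
    [[0,0,0],0.04,0],
    [[0,0,0],0,0],
    [[0,0,0],0,0]
  ]
}}

```text
clock: 11.38
ee_pos: [0.5697, -0.1806, 0.2707]
eef_rot: [-180.0, -0.1, -10.3]
ft_force: [0.3, 0.9, 6.5]
opening: 0.0226
```

Run:
```python
from h import *
st=status.get_state(); print(st['ee_pos'],st['eef_rot'],st['ft_force'],st['torque'])
for n in ('side','wrist','scene'): cv2.imwrite(f'pics/{n}7.png',eyes.snapshot(n)[:,:,::-1])
crop('pics/side7.png','pics/s7.png',230,70,120,120,5)
```

```text
[ 0.56970781 -0.18063487  0.27065282] [-1.79996722e+02 -1.37912342e-01 -1.03163566e+01] [0.27847337 0.88609361 6.5390892 ] [ 0.19223891 -0.11303355  0.17218282]
```

View pics/s7.png

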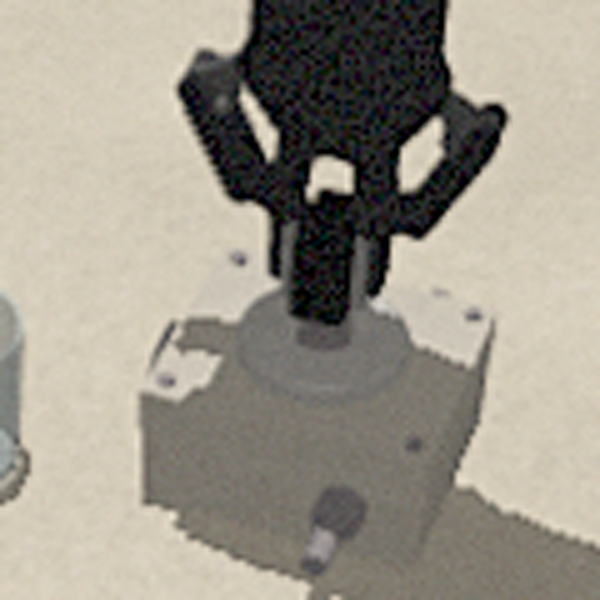

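View pics/wrist7.png

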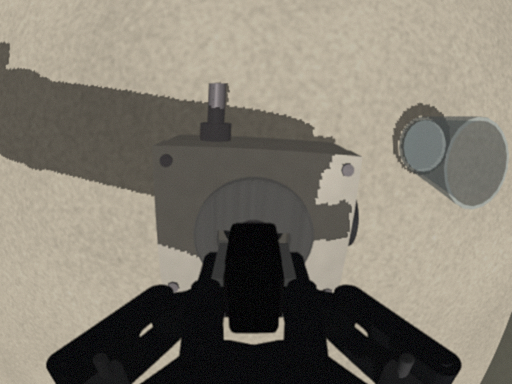

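{"op": "move_arm", "data": {
  "steps": [
    [[0,0,0],0.03,0],
    [[0,0,0],0.03,0],
    [[0,0,0],0,0],
    [[0,0,0],0,0]
  ]
}}

```text
clock: 11.87
ee_pos: [0.5697, -0.1807, 0.2706]
eef_rot: [-180.0, -0.1, -13.7]
ft_force: [1.3, 0.7, 6.9]
opening: 0.023
```

Run:
```python
from h import *
st=status.get_state(); print(st['ee_pos'],st['eef_rot'],st['ft_force'],st['torque'])
```

```text
[ 0.56970485 -0.18066936  0.27062812] [-1.79986227e+02 -1.37543812e-01 -1.37454593e+01] [1.31714043 0.70974078 6.89311309] [ 0.24866278 -0.17713594  0.23676331]
```

{"op": "move_arm", "data": {
  "steps": [
    [[0,0,0],0.03,0],
    [[0,0,0],0.03,0],
    [[0,0,0],0,0],
    [[0,0,0],0,0]
  ]
}}

```text
clock: 12.2
ee_pos: [0.5698, -0.1805, 0.2706]
eef_rot: [180.0, -0.1, -17.0]
ft_force: [0.4, 0.4, 6.1]
opening: 0.0229
```

Run:
```python
from h import *
st=status.get_state(); print(st['ee_pos'],st['eef_rot'],st['ft_force'],st['torque'])
cv2.imwrite('pics/wrist8.png',eyes.snapshot('wrist')[:,:,::-1])
crop('pics/wrist8.png','pics/w8.png',180,160,150,180,3)
```

```text
[ 0.56978545 -0.18050818  0.27062708] [ 1.79993090e+02 -1.38893294e-01 -1.70475542e+01] [0.43416803 0.43786136 6.13307889] [ 0.01487108 -0.19128137  0.95291483]
```

View pics/w8.png

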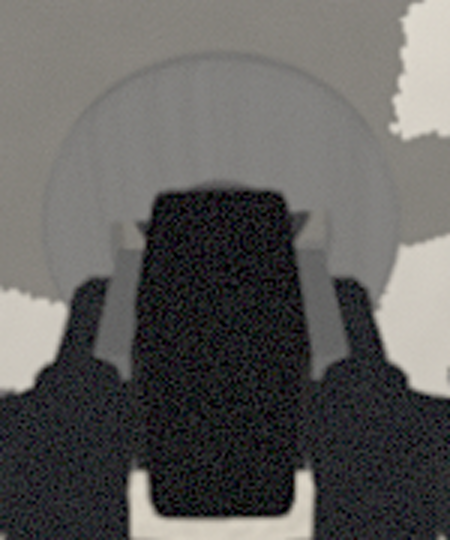

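{"op": "move_arm", "data": {
  "steps": [
    [[0,0,0],0,0],
    [[0,0,0],0,0],
    [[0,0,0],0,0],
    [[0,0,0],0,0],
    [[0,0,0],0,0],
    [[0,0,0],0,0]
  ]
}}

```text
clock: 12.75
ee_pos: [0.5698, -0.1805, 0.2707]
eef_rot: [180.0, -0.1, -17.0]
ft_force: [-0.2, 0.4, 6.2]
opening: 0.0225
```

Run:
```python
from h import *
st=status.get_state(); print(st['ee_pos'],st['eef_rot'],st['ft_force'],st['torque'],st['clock'])
cv2.imwrite('pics/scene9.png',eyes.snapshot('scene')[:,:,::-1])
```

```text
[ 0.56978399 -0.18053962  0.27065973] [ 1.79998427e+02 -1.42514690e-01 -1.70448690e+01] [-0.21168126  0.42369361  6.18692782] [ 0.10739406 -0.14570459  0.97287152] 12.75
```

View pics/scene9.png

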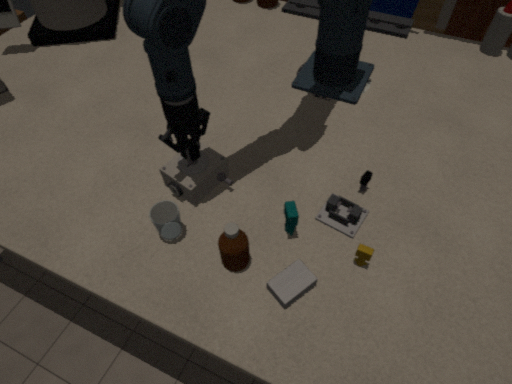

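Torque against the stop holds steady at 0.97 N·m with the key pushed down, the dock is empty, and the bottle, beaker and tin sit where they did. I'm handing in.

```bash
python3 -c "
from workcell import order
print(order.finish_job())"
```

```text
the job is handed in; nothing more can be done
None
```

I pulled the black vent key straight up out of its dock and put it into the valve socket with its lugs in the slots. I pushed it down to the lower stop, eased back 0.7 mm, and turned it clockwise to the rotation stop. I handed the job in at about 12.8 s, still gripping the key with 120 N and holding it pushed in.

- **Turn:** the tool has turned about 94° from the slot direction. The torque jumped from 0.24 to 0.95 N·m at the end and held at 0.97 N·m half a second later, with no sign of slipping. The few degrees past 90° are probably play and give in the grip. The key's own angle was judged only from the wrist picture and the torque.
- **Push:** the wrist reads about 6.2 N upward. That is 8.7 N of push once the 2.5 N downward reading with the key hanging free is allowed for. It suggests the sprung plate is almost fully down, but I had no direct reading of the plate or of the vent's turning.
- **Surroundings:** the last picture shows the dock empty and the bottle, beaker, tin and look-alike keys where they started.
- **Disagreement:** the wrist camera's reported calibration shifted by about 1.4 mm between calls. I set the sideways alignment for the grip from the midline between the fingers in the picture instead. For the socket I compared the lug with the slot directly.

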